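# Wear check of the can press with a depth rod

### The job

Check the can press for wear: take the depth rod from the middle socket of its rack and lower it gently into the hole on top of the press until it rests firmly on the bottom and has pushed its sliding ring up. If it went in more than 65 mm the press is worn, so stand the rod in the rack socket next to the upright tab; if less, stand it in the socket at the other end. Do not touch the ring with the gripper, so that the reading stays, let go of the rod, and leave everything else on the counter where it is.

Things in the scene. Friction and masses are not known exactly. Their poses are not given: they have to be found in the camera images.
- rod_grip (a point): centre of the depth rod's handle: on the axis, 137 mm above the tip, z up along the rod. Loose steel rod, about 160 g: shank 12 mm across and 112 mm long with a bevelled end (5 mm long, 9 mm flat); above it a round ridged handle 22 mm across, 50 mm high. Starts in the rack's middle socket, where it has a little play
- rod_tip (a point): the tip (lower end) of the depth rod, on its axis; z runs up along the rod
- ring (a joint): brass ring on the rod's shank, 28 mm across, 8 mm high. Too wide for the hole: the press pushes it up the shank as the rod goes in (drag about 2 N all the way) and it stays there. Value in m, 0 to 0.070, grows upward; its underside is 30 mm + value above the tip: after a dip, how deep the rod went in. Starts at 0 to 0.005
- bore_mouth (a point): centre of the mouth of the hole in the press's top face, 110 mm above the counter. Plumb, 16 mm across. At its bottom is a rubber-faced shoe 42 to 88 mm below the mouth, each time different; it gives 1 mm per 2.5 N, up to 8 mm. Firm rest: 2 N or more on the shoe for a third of a second, besides the ring's drag; over 18 N harms the shoe
- press: the can press, fixed; origin on the counter straight below the hole, z up. Grey housing 90 x 90 mm, 110 mm high, hole in the middle of its top; towards +x an open crushing trough, 120 mm wide and 100 mm high, reaching 235 mm from the hole
- rack: fixed aluminium gauge rack, a block 50 x 180 mm and 45 mm high; origin on the counter under the middle socket, y along the row towards the end with the upright tab (a plate 6 mm thick that reaches 75 mm above the counter, 93 mm from the middle)
- socket_tab (a point): mouth of the rack socket next to the upright tab (for a worn press), 45 mm above the counter; all three sockets are plumb, 13.6 mm across and 28 mm deep, 55 mm apart in one row
- socket_mid (a point): mouth of the middle rack socket, where the rod stands at the start
- socket_plain (a point): mouth of the rack socket at the end away from the tab (for a good press), 45 mm above the counter
- flat_can: bystander: squashed round drinks can, 66 mm across, 35 mm high, lying flat between rack and press; origin at its underside
- jar: bystander: small glass jar, 48 mm across, 60 mm high, between rack and press; origin at its underside
- wine: bystander: green glass bottle, 74 mm across, 290 mm high; origin at its underside
- juice: bystander: amber glass bottle, 70 mm across, 180 mm high; origin at its underside
- wrench: bystander: open wrench 180 mm long, lying; origin at its underside
- tape: bystander: cardboard tape roll, 100 mm across, 48 mm high; origin at its underside
Not all that is in view belongs to the job. What is shaped like the rack but pink is not meant.

How it is judged:
By the outcome, as a careful person would: the job done as asked, in the order asked, and still so for the second after the job is handed in, with the robot touching nothing.
It also fails if it takes over 61 s, if anything falls off the work surface, if the arm or the gripper's body presses on something with over 40 N, if the wrist force passes 120 N, or if a joint passes its speed limit or range.

### The arm

A 7-joint arm with a two-finger parallel gripper is mounted at the origin on the work surface. World frame = base frame: x ahead of the robot, y to its left, z up, the work surface at z = 0. Lengths are in mm, angles in rad, forces in N, time in s.
With the tool pointing down it reaches from about 425 to 825 mm from the base axis. Payload 3.6 kg.
Tool frame: the origin (TCP) lies at the very end of the fingers, on their centre line; the grasp point (between the pads) lies 19 mm behind it; z points along the fingers, y is the direction in which the jaws open and shut (so a half turn about z gives the same grasp; the last joint's range is limited). The gripper opens to 93 mm and grips with 3 to 60 N. Pads are 15 mm wide; open, the fingers measure 128 mm over their backs; the gripper's body (75 mm by 188 mm) begins 65 mm behind the grasp point.
Start: joints at [-1.194, 0.615, -0.013, 1.423, 0.008, 1.103, -0.04], TCP at [255.359, 597.707, 218.64] pointing down, gripper open.
Joint ranges: [-3.12, 3.12], [-0.3, 2.06], [-1.34, 1.32], [0.26, 2.42], [-1.36, 4.5], [0.01, 1.98], [-2.84, 2.84]. Speed limits (rad/s): [2.79, 2.79, 3.14, 3.14, 3.14, 3.14, 3.14].

### API

Orientations are given as a unit quaternion [x, y, z, w].
In Python, from plant import state, read_camera, hand_in gives the robot as it stands.
- The arm moves only by the shell command python3 -m pendant 'ROWS'. ROWS is JSON, one flat list of numbers, 7 for each row, row after row: the closure, from 0 (fully open) to 1 (shut), then the shift along the tool's x, y, z in mm, then the turn, a rotation vector about the tool's x, y, z in degrees. A call has 1 to 10 rows; each row shifts and turns the commanded pose from where the row before left it, along the tool's axes as they then stand; what a row does not reach is not made up. A row lasts 1/8 s, in which the tool goes at most 62.5 mm and 10.7 degrees, less where a joint would pass 70% of its speed; a pose out of reach is approached as far as the arm can. A call is refused whole if a number of a shift passes 62.5 or a number of a turn 10.7, either way. A call with a gripper value outside its range is refused whole. The fingers move at their own pace and stop on an object; the grip force is fixed at half the most. Time passes only in rows, so rows that do not move let the fingers close. It gives the time, the measured TCP pose, the force and the opening at its end, in the units of the state.
- state(): the state, without advancing time (a new reading comes with each control period).
- read_camera(name): name is "scene" or "side" or "wrist"; returns a dict with "color" (384x512x3 uint8, red, green, blue), "mtx" (3x3 intrinsics, pixels), "k1" (the pictures are not rectified: a ray, as slopes to the right and down, at radius r is drawn at 1 + k1 r^2 times it, then the intrinsics apply), "eye" and "attitude" of the camera in the world. Camera axes: x right, y down, z forward; pixel columns grow to the right and rows downward; lengths in mm; the calibration is good to about 2 mm. A picture is of the moment at which its call begins. There is no depth.
- hand_in(): hands the job in, once; it reports no verdict.
The state is a dict: "t": time; "joint_pos": joint angles; "joint_vel": joint speeds; "effort": joint torques, N m; "eef_pos": TCP position; "tcp_rot": TCP orientation; "ft_force": force on the tool from outside, world axes, zero at the start; "ft_torque": the same for the moment, N m; "finger_gap": opening from 0.0 (shut) to 1.0 (fully open).
Only numpy, scipy, OpenCV 4.12 (cv2) and the standard library are available. Lean on these libraries where they do the work, as an engineer would, in place of code of your own. Each camera call takes 0.05 s, during which the arm holds its last target.

## Working session

There is one attempt and no reset: what is moved stays moved. The work goes in short steps, Python scripts to look and compute and a shell command to move; the robot and the scene stay as the last step left them, time stands still between calls to the robot, and variables do not carry over. Pictures are saved under pics/ and viewed, and the job is handed in when it is done.

```bash
ls; mkdir -p pics; python3 - <<'E'
from plant import state, read_camera
import cv2
print(state())
for n in ["scene","side","wrist"]:
    c=read_camera(n); cv2.imwrite(f"pics/{n}0.png",cv2.cvtColor(c["color"],cv2.COLOR_RGB2BGR))
    print(n,c["mtx"],c["k1"],c["eye"],c["attitude"])
E
```

```text
pics
{'t': 0.0, 'joint_pos': array([-1.1934764 ,  0.61590864, -0.01265803,  1.42486692,  0.00811009,
        1.10342966, -0.04037941]), 'joint_vel': array([-0.00078793,  0.00079421,  0.00196025, -0.00076454,  0.00053479,
       -0.00019954, -0.00078621]), 'effort': array([-3.67933653e-04, -4.58934116e+01,  2.08974942e-01, -1.65744746e+01,
       -6.10182923e-02,  2.03201902e-02,  2.04272274e-04]), 'eef_pos': array([255.06966796, 597.00259381, 217.49854796]), 'tcp_rot': array([ 2.00479232e-01,  9.79697114e-01, -1.25739843e-03, -2.46083123e-04]), 'ft_force': array([-0.52948565,  0.56692665,  0.15065378]), 'ft_torque': array([ 0.03900858, -0.05858899,  0.03789763]), 'finger_gap': 1.0005803092945715}
scene [[427.74392238   0.         253.78487194]
 [  0.         427.74392238 192.80343224]
 [  0.           0.           1.        ]] 0.04125547959043219 [1148.42212669  481.54404414 1146.60572937] [ 0.42993907  0.84226506 -0.2912221  -0.14467777]
side [[461.69393281   0.         252.86726221]
 [  0.         461.69393281 195.26538937]
 [  0.           0.           1.        ]] -0.154656510518344 [-358.14404018  909.86517927 1224.6791687 ] [-0.33424108  0.84925529 -0.38091027  0.14817463]
wrist [[325.85379843   0.         256.92709096]
 [  0.         325.85379843 195.01705916]
 [  0.           0.           1.        ]] 0.0166089804647661 [176.83698808 630.6183275  383.50578674] [0.82475614 0.544727   0.083084   0.12707026]
```

View pics/scene0.png

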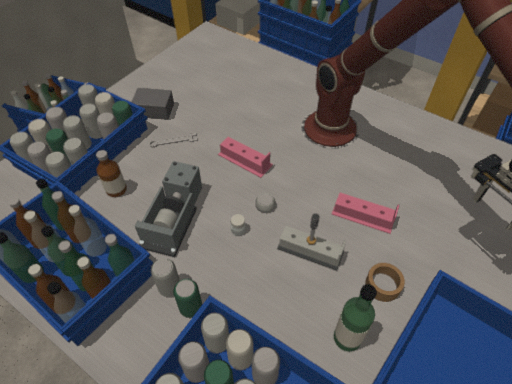

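View pics/side0.png

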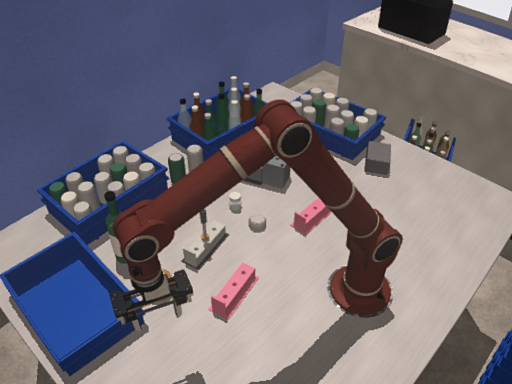

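View pics/wrist0.png

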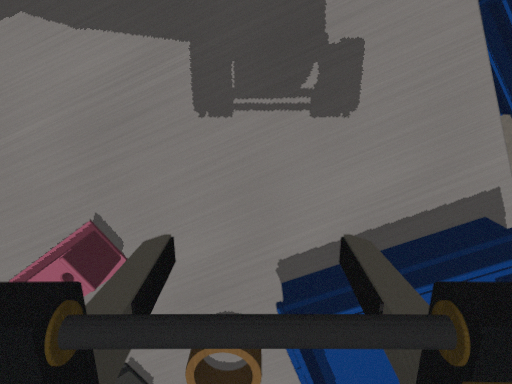

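The scene view shows the grey rack near (311,247) with the rod at (313,225) and the press near (172,205), its housing at (182,182). The flat can is at (264,202) and the jar at (238,223). I'll zoom in on these.

```bash
python3 - <<'E'
import cv2
a=cv2.imread("pics/scene0.png");b=cv2.imread("pics/side0.png")
cv2.imwrite("pics/z1.png",cv2.resize(a[200:280,265:365],None,fx=7.5,fy=7.5,interpolation=cv2.INTER_CUBIC))
cv2.imwrite("pics/z2.png",cv2.resize(a[155:255,130:230],None,fx=6,fy=6,interpolation=cv2.INTER_CUBIC))
cv2.imwrite("pics/z3.png",cv2.resize(b[145:275,170:300],None,fx=4.6,fy=4.6,interpolation=cv2.INTER_CUBIC))
E
```

```text
(no output)
```

View pics/z1.png

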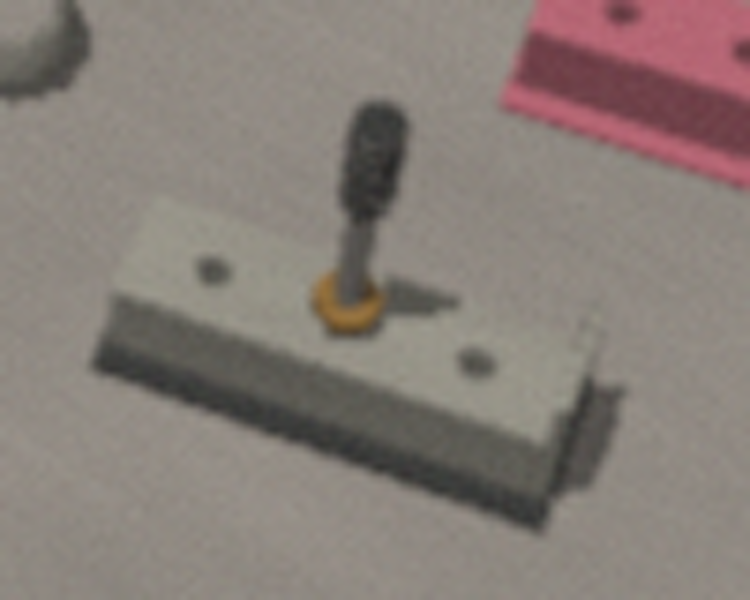

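View pics/z2.png

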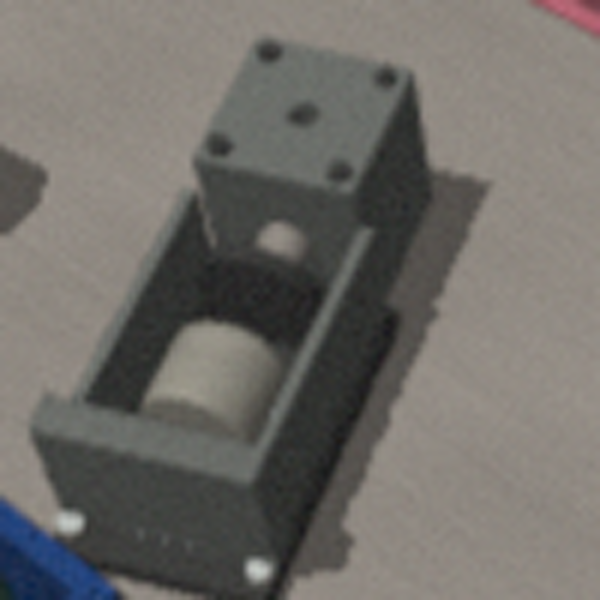

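View pics/z3.png

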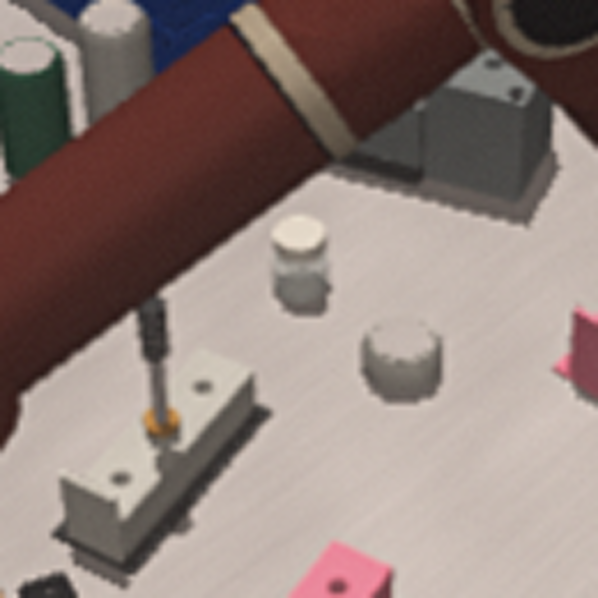

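```bash
cat > h.py <<'E'
import numpy as np,cv2
from plant import state, read_camera
from scipy.spatial.transform import Rotation as R
def ray(c,p):
    u=cv2.undistortPoints(np.array([[p]],float),c["mtx"],np.array([c["k1"],0,0,0.]))[0,0]
    d=R.from_quat(c["attitude"]).as_matrix()@np.array([u[0],u[1],1]); return c["eye"],d/np.linalg.norm(d)
def plane(c,p,z):
    e,d=ray(c,p); return e+d*(z-e[2])/d[2]
def two(a,b):
    A=np.zeros((3,3));v=np.zeros(3)
    for e,d in (a,b):
        M=np.eye(3)-np.outer(d,d);A+=M;v+=M@e
    x=np.linalg.solve(A,v); return x
def proj(c,X):
    r=R.from_quat(c["attitude"]).as_matrix()
    return cv2.projectPoints(np.array([X],float),cv2.Rodrigues(r.T)[0],-r.T@c["eye"],c["mtx"],np.array([c["k1"],0,0,0.]))[0][0,0]
def save(c,n,box=None,f=1):
    a=cv2.cvtColor(c["color"],cv2.COLOR_RGB2BGR)
    if box: a=a[box[1]:box[3],box[0]:box[2]]
    cv2.imwrite("pics/"+n,cv2.resize(a,None,fx=f,fy=f,interpolation=cv2.INTER_CUBIC))
E
python3 - <<'E'
from h import *
s=read_camera("scene");d=read_camera("side")
z=lambda x,y,ox,oy,f:((x+.5)/f-.5+ox,(y+.5)/f-.5+oy)
P={"plain":((213,270),45),"mid_ring":((348,302),49),"tab":((477,363),45),"rodtop":((384,112),17+162)}
for k,(p,h) in P.items(): print("scene",k,z(*p,265,200,7.5),plane(s,z(*p,265,200,7.5),h).round(1))
Q={"plain":((203,386),45),"tab":((121,478),45),"ring":((161,421),49)}
for k,(p,h) in Q.items(): print("side",k,plane(d,z(*p,170,145,4.6),h).round(1))
for k,p,h in [("bore",(304,114),110),("h1",(269,50),110),("h2",(386,77),110),("h3",(219,146),110),("h4",(340,171),110)]: print(k,plane(s,z(*p,130,155,6),h).round(1))
for k,p,h in [("h2s",(516,93),110),("h1s",(492,62),110)]: print(k,plane(d,z(*p,170,145,4.6),h).round(1))
for k,p,h in [("wine",(368,292),290),("tape",(386,278),48),("can",(264,200),35),("jar",(238,220),60),("juice",(102,155),180)]: print(k,plane(s,p,h).round(1))
E
```

```text
scene plain (292.96666666666664, 235.56666666666666) [521.5 162.8  45. ]
scene mid_ring (310.9666666666667, 239.83333333333334) [504.9 215.6  49. ]
scene tab (328.1666666666667, 247.96666666666667) [496.9 270.4  45. ]
scene rodtop (315.76666666666665, 214.5) [503.6 215.3 179. ]
side plain [519.6 164.3  45. ]
side tab [495.1 271.6  45. ]
side ring [513.  214.2  49. ]
bore [ 572.9 -235.6  110. ]
h1 [ 549.9 -281.7  110. ]
h2 [ 527.7 -217.5  110. ]
h3 [ 615.5 -256.9  110. ]
h4 [ 591.1 -194.1  110. ]
h2s [ 528.6 -216.1  110. ]
h1s [ 572.  -235.3  110. ]
wine [686.4 440.1 290. ]
tape [488.3 449.8  48. ]
can [456.4   9.8  35. ]
jar [ 5.814e+02 -1.000e-01  6.000e+01]
juice [ 695.9 -432.1  180. ]
```

```bash
cat >> h.py <<'E'
def go(X):
    s=state(); r=R.from_quat(s["tcp_rot"]).as_matrix()
    print("t",s["t"],"tcp",s["eef_pos"].round(1),"tool shift",(r.T@(np.array(X)-s["eef_pos"])).round(1),"tilt z",r[:,2].round(4),"y",r[:,1].round(3),"f",s["ft_force"].round(2),"gap",round(s["finger_gap"],3))
E
python3 - <<'E'
from h import *
go([507,216.5,217])
E
```

```text
t 0.25 tcp [255.2 597.4 218.1] tool shift [-381.2 -251.4    1.4] tilt z [-5.0e-04 -1.1e-03 -1.0e+00] y [ 0.393  0.92  -0.001] f [-0.47 -0.39  0.15] gap 1.001
```

```bash
python3 -m pendant '[0,-38,-25,0,0,0,0,0,-38,-25,0,0,0,0,0,-38,-25,0,0,0,0,0,-38,-25,0,0,0,0,0,-38,-25,0,0,0,0,0,-38,-25,0,0,0,0,0,-38,-25,0,0,0,0,0,-38,-25,0,0,0,0,0,-38,-25,0,0,0,0,0,-38,-25,0,0,0,0]'
python3 -m pendant '[0,0,0,0,0,0,0]'
python3 - <<'E'
from h import *
go([507,216.5,217])
w=read_camera("wrist");save(w,"w1.png")
s=read_camera("scene");save(s,"s1.png",(200,130,400,280),4)
E
```

```text
t: 1.5
eef_pos: [507.3, 217.3, 218.7]
tcp_rot: [0.2, 0.98, 0.0, 0.0]
ft_force: [-0.2, -0.3, 0.1]
finger_gap: 1.002
t: 1.62
eef_pos: [509.0, 213.5, 218.6]
tcp_rot: [0.205, 0.979, -0.001, 0.001]
ft_force: [-0.2, 0.5, 0.7]
finger_gap: 1.003
t 1.625 tcp [509.  213.5 218.6] tool shift [3.1 1.9 1.6] tilt z [ 0.0014 -0.0028 -1.    ] y [ 0.401  0.916 -0.002] f [-0.17  0.47  0.68] gap 1.003
```

View pics/w1.png

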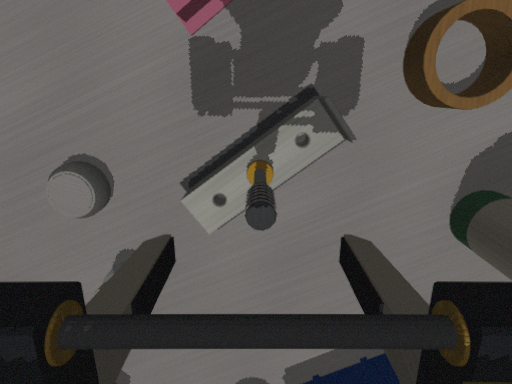

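View pics/s1.png

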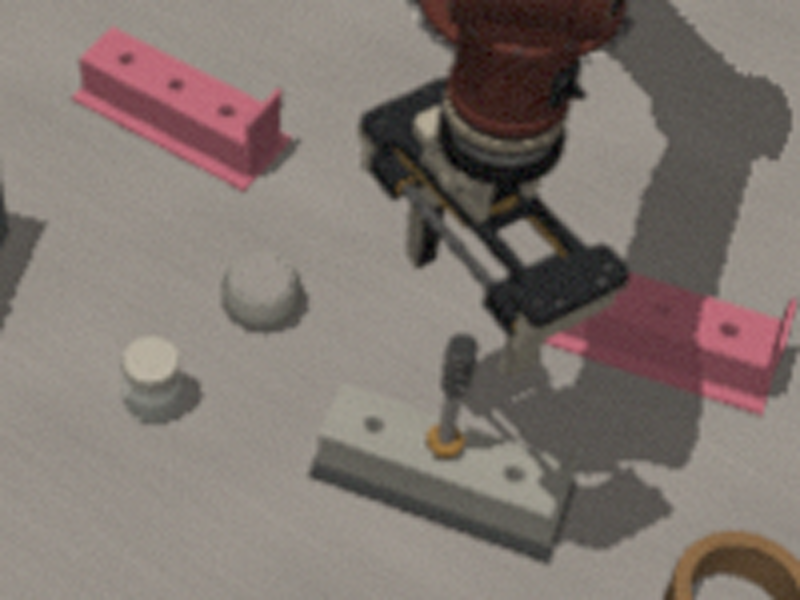

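```bash
python3 - <<'E'
from h import *
w=read_camera("wrist"); print(w["eye"].round(1)); save(w,"w1z.png",(170,70,370,250),4)
go([507,216.5,217])
print("tcp px",proj(w,state()["eef_pos"]))
for n,p,h in [("plain",(219.5,199.5),45),("tab",(302,139.5),45),("rodtop",(260.5,215.5),179),("ring",(260,172),51)]: print(n,plane(w,p,h).round(1))
E
```

```text
[428.1 251.9 384.5]
t 1.775 tcp [505.8 219.8 218.5] tool shift [-2.4 -2.6  1.5] tilt z [-9.e-04  1.e-03 -1.e+00] y [0.391 0.92  0.001] f [ 0.35  0.11 -0.07] gap 0.997
tcp px [258.54251984 249.33173158]
plain [514.7 170.6  45. ]
tab [489.1 277.   45. ]
rodtop [501.7 223.3 179. ]
ring [502.4 224.   51. ]
```

View pics/w1z.png

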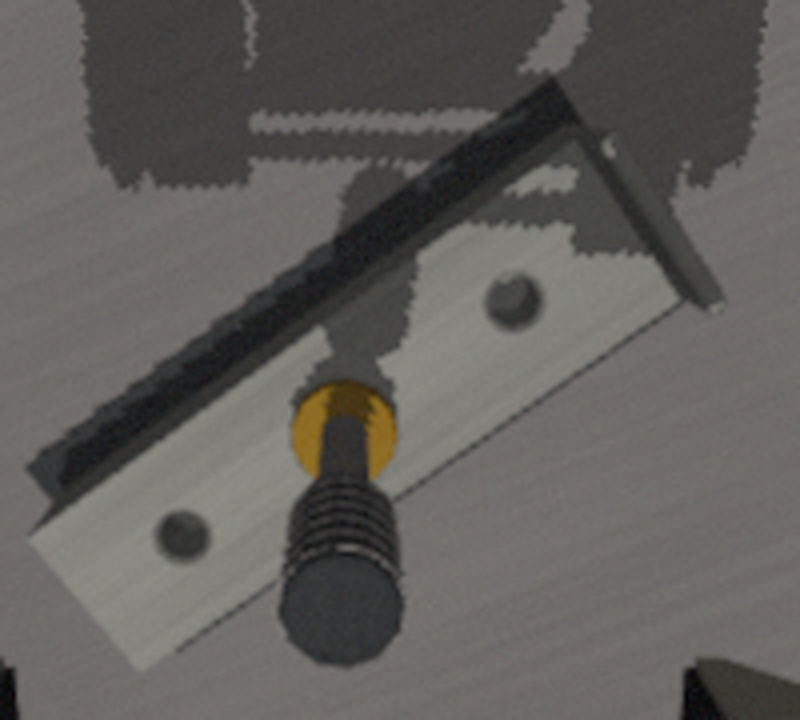

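```bash
python3 -m pendant '[0,0,0,0,0,0,0,0,0,0,0,0,0,0,0,0,0,0,0,0,0]'; python3 - <<'E'
from h import *
go([507,216.5,217])
w=read_camera("wrist"); print(w["eye"].round(1)); save(w,"w2z.png",(170,70,370,250),4)
go([507,216.5,217]);go([507,216.5,217])
w=read_camera("wrist"); print(w["eye"].round(1)); save(w,"w2z.png",(170,70,370,250),4)
go([507,216.5,217])
E
```

```text
t: 2.15
eef_pos: [506.3, 219.1, 218.7]
tcp_rot: [0.2, 0.98, 0.0, -0.0]
ft_force: [-0.0, 0.1, -0.3]
finger_gap: 1.001
t 2.15 tcp [506.3 219.1 218.7] tool shift [-1.7 -2.1  1.7] tilt z [-1.e-04  1.e-04 -1.e+00] y [0.392 0.92  0.   ] f [-0.02  0.07 -0.27] gap 1.001
[427.8 252.2 384.6]
t 2.2 tcp [506.4 218.9 218.6] tool shift [-1.5 -2.   1.6] tilt z [-1.e-04  0.e+00 -1.e+00] y [ 0.392  0.92  -0.   ] f [-0.38  0.07 -0.16] gap 0.998
t 2.2 tcp [506.4 218.9 218.6] tool shift [-1.5 -2.   1.6] tilt z [-1.e-04  0.e+00 -1.e+00] y [ 0.392  0.92  -0.   ] f [-0.38  0.07 -0.16] gap 0.998
[427.9 252.1 384.6]
t 2.25 tcp [506.4 218.8 218.7] tool shift [-1.4 -1.9  1.7] tilt z [-0. -0. -1.] y [ 0.392  0.92  -0.   ] f [-0.59 -0.33 -0.31] gap 1.004
```

View pics/w2z.png

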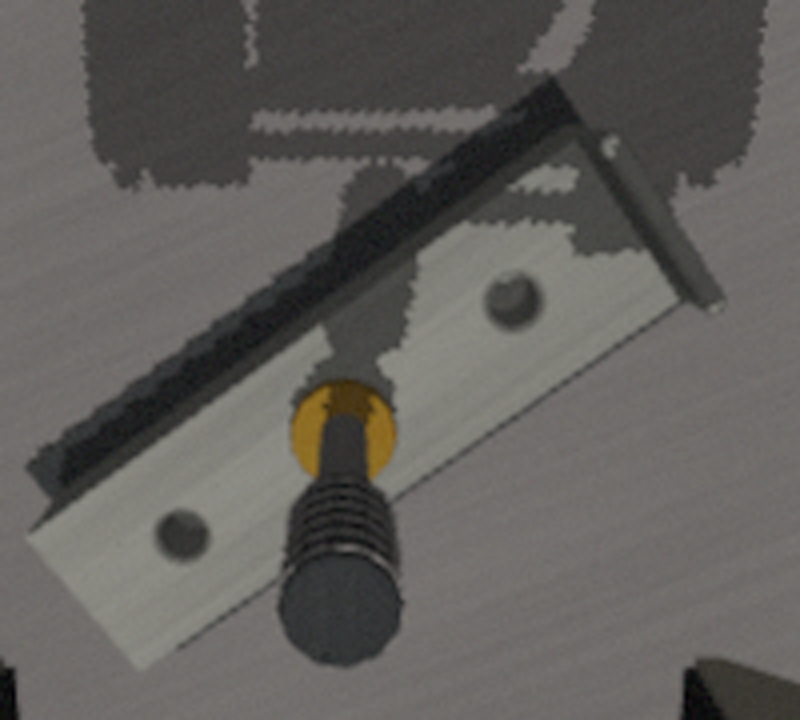

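```bash
python3 - <<'E'
from h import *
w=read_camera("wrist"); s=state(); r=R.from_quat(s["tcp_rot"]).as_matrix()
for x in (-7.5,7.5):
  for y in (-46.5,46.5): print(x,y,proj(w,s["eef_pos"]+r@[x,y,0]).round(1))
save(w,"w3.png",(60,210,460,384),2)
go([506,217,217])
# blobs: jar/can tops, scene estimates projected into wrist
for n,X in [("plain",[520.5,163.5,45]),("tab",[496,271,45]),("can",[456,10,35])]: print(n,proj(w,X).round(1))
E
```

```text
-7.5 -46.5 [175.4 262.9]
-7.5 46.5 [338.5 262.9]
7.5 -46.5 [173.4 238.8]
7.5 46.5 [340.5 238.8]
t 2.3 tcp [506.5 218.7 218.6] tool shift [-0.2 -1.7  1.6] tilt z [-1.e-04 -1.e-04 -1.e+00] y [ 0.393  0.92  -0.   ] f [ 0.27 -0.41  1.24] gap 1.0
plain [215.8 206.2]
tab [299.  147.7]
can [ 69.  204.1]
```

View pics/w3.png

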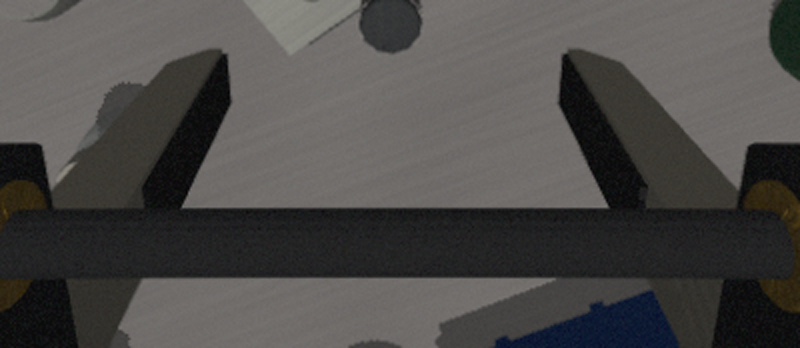

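```bash
python3 -m pendant '[0,0,0,15,0,0,0,0,0,0,17,0,0,0,0,0,0,6,0,0,0,0,0,0,0,0,0,0,0,0,0,0,0,0]'; python3 - <<'E'
from h import *
w=read_camera("wrist"); s=state(); 
print(proj(w,s["eef_pos"]))
save(w,"w4.png",(160,120,360,270),4)
go([506,217,135])
E
```

```text
[257.0524376  250.89819117]
t 2.35 tcp [506.5 218.6 218.6] tool shift [-0.1 -1.7 83.6] tilt z [-0.e+00 -1.e-04 -1.e+00] y [ 0.393  0.92  -0.   ] f [ 0.37 -0.37 -0.66] gap 0.996invalid input
```

View pics/w4.png

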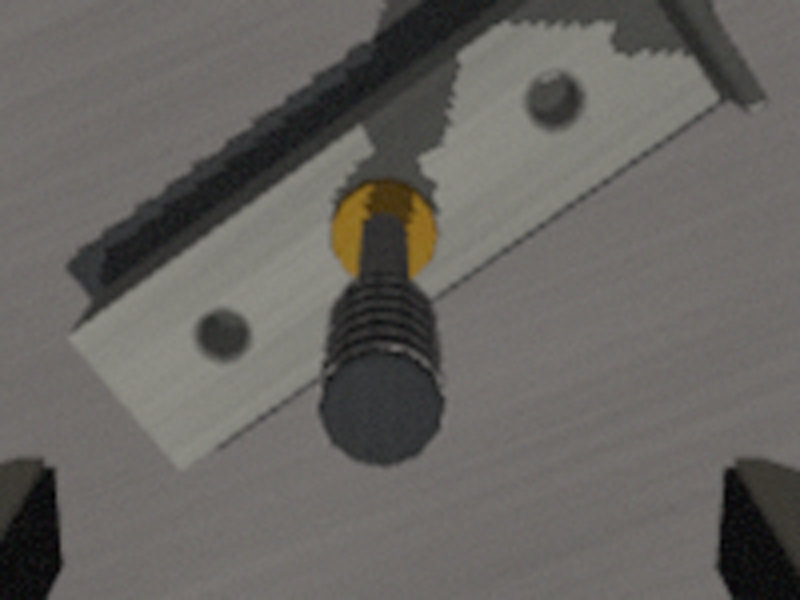

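```bash
python3 -m pendant '[0,0,0,16,0,0,0, 0,0,0,16,0,0,0, 0,0,0,6,0,0,0, 0,0,0,0,0,0,0, 0,0,0,0,0,0,0]'; python3 - <<'E'
from h import *
w=read_camera("wrist"); s=state(); 
print(proj(w,s["eef_pos"]))
save(w,"w5.png",(160,120,360,270),4)
go([506,217,135])
E
```

```text
t: 2.98
eef_pos: [507.0, 218.7, 181.3]
tcp_rot: [0.201, 0.98, 0.0, 0.0]
ft_force: [-0.3, 0.7, 0.4]
finger_gap: 0.997
[257.18613623 250.80372098]
t 3.025 tcp [507.  218.7 181.3] tool shift [ 0.3 -2.  46.3] tilt z [ 1.2e-03  5.0e-04 -1.0e+00] y [0.393 0.92  0.001] f [-0.18 -0.26 -0.14] gap 1.001
```

View pics/w5.png

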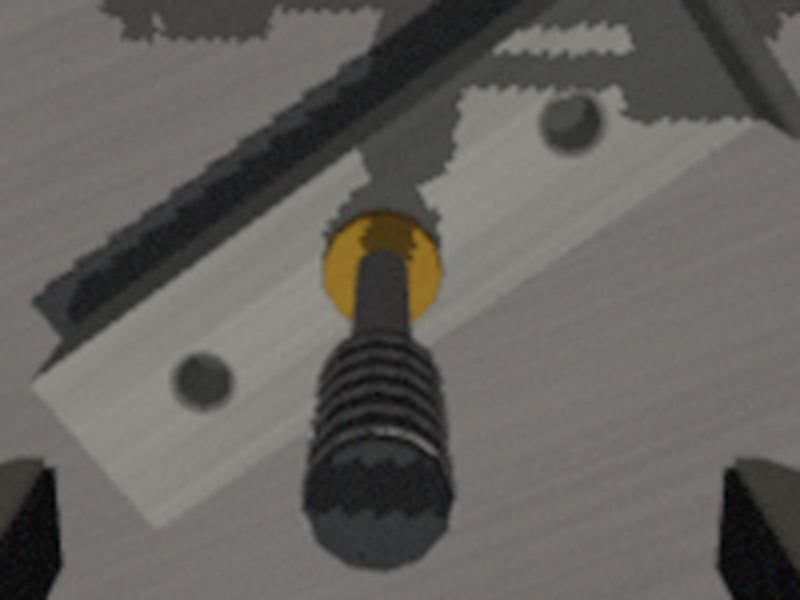

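```bash
python3 - <<'E'
from h import *
w=read_camera("wrist"); X=plane(w,(254.4,244.1),179);print(X); go([X[0],X[1],135])
E
```

```text
[503.64825567 218.4555466  179.        ]
t 3.075 tcp [507.  218.7 181.3] tool shift [ 3.  -1.6 46.3] tilt z [ 1.1e-03  6.0e-04 -1.0e+00] y [0.393 0.92  0.001] f [-0.84  0.43 -0.39] gap 1.0
```

```bash
python3 -m pendant '[0,3,-1.6,10,0,0,0, 0,0,0,16,0,0,0, 0,0,0,14,0,0,0, 0,0,0,5,0,0,0, 0,0,0,0,0,0,0, 0,0,0,0,0,0,0]'; python3 -m pendant '[0.5,0,0,0,0,0,0, 1,0,0,0,0,0,0, 1,0,0,0,0,0,0, 1,0,0,0,0,0,0, 1,0,0,0,0,0,0, 1,0,0,0,0,0,0]'; python3 - <<'E'
from h import *
go([503.6,218.5,137])
w=read_camera("wrist");save(w,"w6.png",(160,120,360,270),4)
E
```

```text
t: 3.82
eef_pos: [503.6, 218.4, 136.0]
tcp_rot: [0.201, 0.98, 0.0, 0.0]
ft_force: [1.1, 0.4, 0.4]
finger_gap: 1.0
t: 4.58
eef_pos: [503.2, 218.2, 135.6]
tcp_rot: [0.201, 0.98, -0.0, -0.0]
ft_force: [0.9, 0.1, 0.6]
finger_gap: 0.403
t 4.575 tcp [503.2 218.2 135.6] tool shift [-0.3  0.4 -1.4] tilt z [-1.e-04 -1.e-04 -1.e+00] y [ 0.393  0.92  -0.   ] f [0.95 0.14 0.6 ] gap 0.403
```

View pics/w6.png

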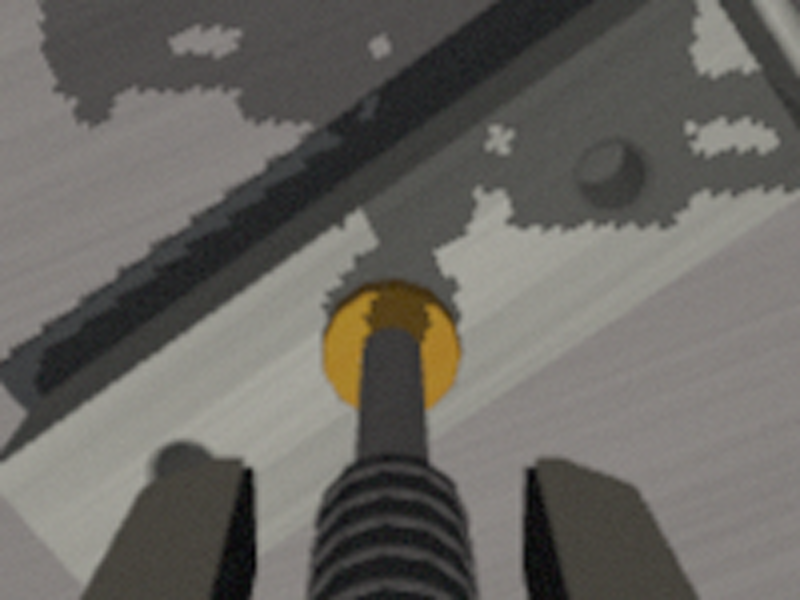

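Still closing; the rod is centred between the fingers.

```bash
python3 -m pendant '[1,0,0,0,0,0,0, 1,0,0,0,0,0,0, 1,0,0,0,0,0,0, 1,0,0,0,0,0,0, 1,0,0,0,0,0,0]'; python3 - <<'E'
from h import *
go([503.6,218.5,137])
w=read_camera("wrist");save(w,"w7.png",(160,120,360,270),4)
E
```

```text
t: 5.25
eef_pos: [503.2, 218.3, 135.6]
tcp_rot: [0.2, 0.98, 0.0, 0.0]
ft_force: [0.0, -0.4, -0.6]
finger_gap: 0.23
t 5.25 tcp [503.2 218.3 135.6] tool shift [-0.3  0.3 -1.4] tilt z [ 1.e-04  1.e-04 -1.e+00] y [0.393 0.92  0.   ] f [ 0.03 -0.44 -0.57] gap 0.23
```

View pics/w7.png

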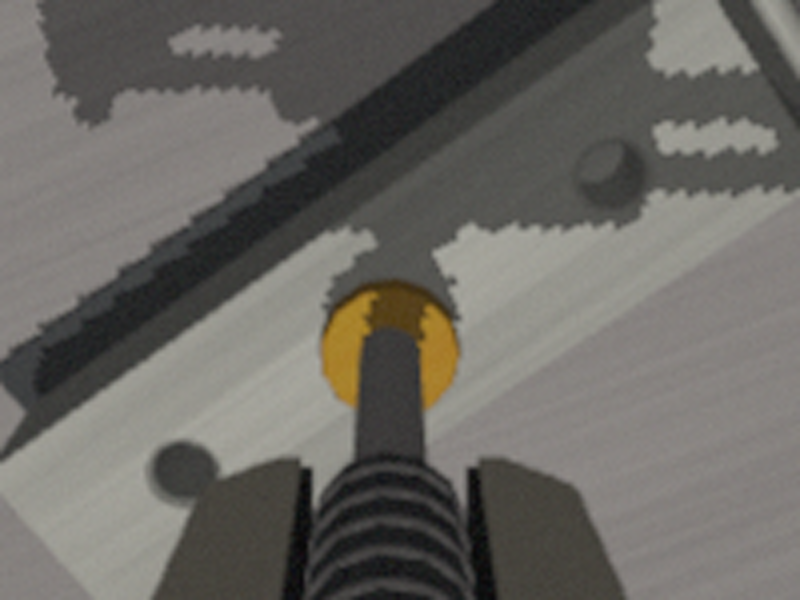

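```bash
python3 -m pendant '[1,0,0,-5,0,0,0, 1,0,0,-15,0,0,0, 1,0,0,-15,0,0,0, 1,0,0,-20,0,0,0, 1,0,0,-30,0,0,0, 1,0,0,-25,0,0,0, 1,0,0,-10,0,0,0,1,0,0,0,0,0,0, 1,0,0,0,0,0,0]'; python3 - <<'E'
from h import *
go([572.5-1.2,-235.5,255])
w=read_camera("wrist");save(w,"w8.png",(120,20,392,224),2.9)
s=read_camera("scene");save(s,"s8.png",(210,130,360,280),4)
d=read_camera("side");save(d,"d8.png",(140,150,290,280),4)
E
```

```text
t: 6.42
eef_pos: [502.4, 217.8, 254.6]
tcp_rot: [0.2, 0.98, -0.001, -0.001]
ft_force: [0.2, 0.3, -1.7]
finger_gap: 0.228
t 6.425 tcp [502.4 217.8 254.6] tool shift [-241.4 -389.8   -0. ] tilt z [-0.0023 -0.0011 -1.    ] y [ 0.393  0.92  -0.002] f [ 0.21  0.33 -1.72] gap 0.228
```

View pics/w8.png

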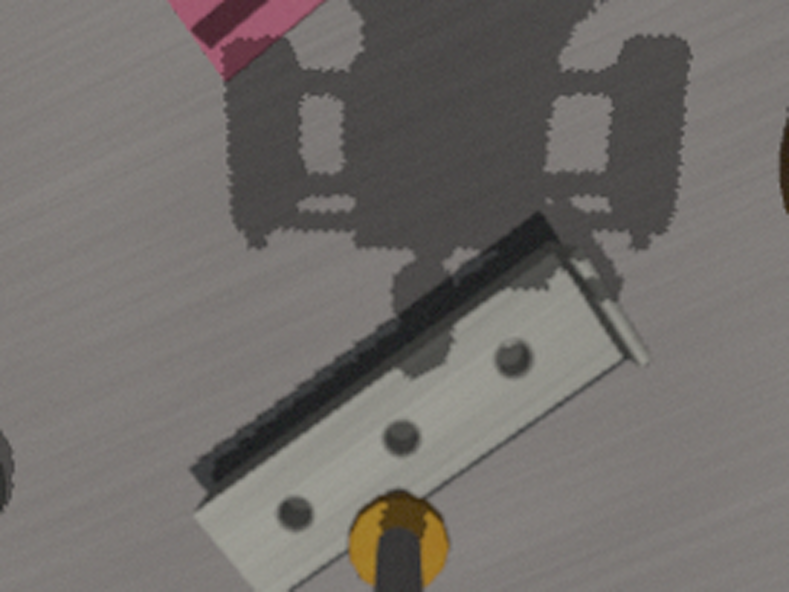

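View pics/s8.png

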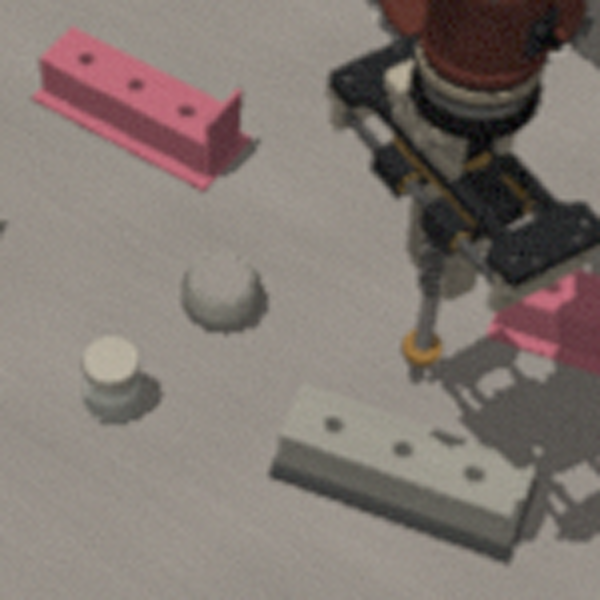

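View pics/d8.png

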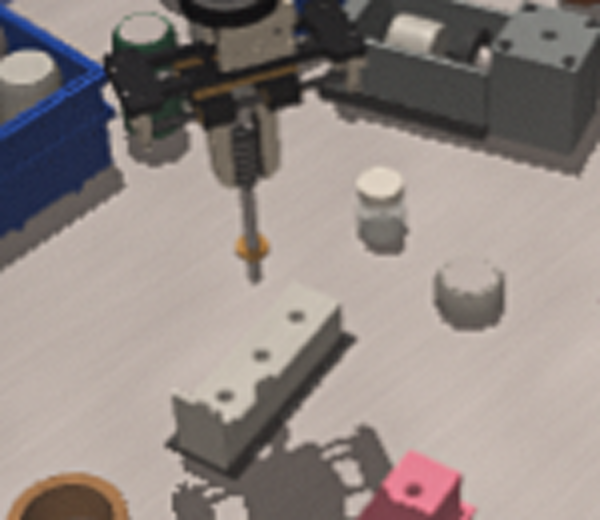

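```bash
python3 - <<'E'
from h import *
s=read_camera("scene");d=read_camera("side");w=read_camera("wrist")
zs=lambda x,y:((x+.5)/4-.5+210,(y+.5)/4-.5+130)
zd=lambda x,y:((x+.5)/4-.5+140,(y+.5)/4-.5+150)
zw=lambda x,y:((x+.5)/2.9-.5+120,(y+.5)/2.9-.5+20)
for n,a,b,c in [("plain",(334,425),(296,316),(296,513)),("mid",(403,449),(261,355),(402,438)),("tab",(475,473),(225,396),(513,358))]:
    print(n,plane(s,zs(*a),45).round(1),plane(d,zd(*b),45).round(1),two(ray(s,zs(*a)),ray(d,zd(*b))).round(1),plane(w,zw(*c),45).round(1))
print("bore",plane(d,zd(548,35),110))
print("ring",two(ray(s,zs(421,349)),ray(d,zd(252,246))),"tip",two(ray(s,zs(416,373)),ray(d,zd(256,280))))
save(d,"d9.png",(255,135,305,185),12)
go([0,0,0])
E
```

```text
plain [522.1 163.7  45. ] [519.5 164.9  45. ] [521.1 163.4  42.9] [518.2 165.1  45. ]
mid [509.7 216.9  45. ] [507.4 218.5  45. ] [508.8 216.9  43.1] [506.  218.3  45. ]
tab [496.2 270.7  45. ] [494.8 272.   45. ] [495.7 270.9  43.8] [493.4 271.6  45. ]
bore [ 570.56960975 -233.98184972  110.        ]
ring [508.3979876  215.92839549 173.80019854] tip [505.3763577  215.68595894 137.80532113]
t 6.725 tcp [503.  218.2 255.1] tool shift [ 376.7 -398.   255.7] tilt z [-1.e-03 -5.e-04 -1.e+00] y [ 0.393  0.92  -0.001] f [-0.3   0.41 -1.88] gap 0.232
```

View pics/d9.png

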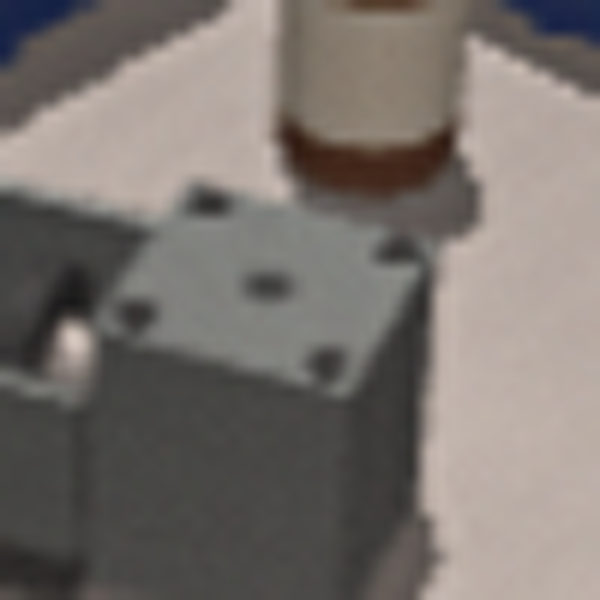

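```bash
python3 -m pendant '[1,-7,-11.7,0,0,0,0, 1,-16.6,-27.4,0,0,0,0, 1,-23.6,-39.1,0,0,0,0, 1,-23.6,-39.1,0,0,0,0, 1,-23.6,-39.1,0,0,0,0, 1,-23.6,-39.1,0,0,0,0, 1,-23.6,-39.1,0,0,0,0, 1,-23.6,-39.1,0,0,0,0, 1,-23.6,-39.1,0,0,0,0, 1,-23.6,-39.1,0,0,0,0]'
python3 -m pendant '[1,-16.6,-27.4,0,0,0,0, 1,-7,-11.7,0,0,0,0, 1,0,0,0,0,0,0, 1,0,0,0,0,0,0, 1,0,0,0,0,0,0, 1,0,0,0,0,0,0]'
python3 - <<'E'
from h import *
go([566.4,-234.2,255])
w=read_camera("wrist");save(w,"w10.png",(120,20,392,224),2.9)
s=read_camera("scene");save(s,"s10.png",(120,120,240,220),6)
d=read_camera("side");save(d,"d10.png",(220,80,330,190),5)
E
```

```text
t: 7.98
eef_pos: [559.7, -191.5, 255.7]
tcp_rot: [0.201, 0.98, -0.0, -0.0]
ft_force: [-0.2, -0.0, -2.3]
finger_gap: 0.229
t: 8.72
eef_pos: [566.8, -232.9, 255.8]
tcp_rot: [0.2, 0.98, 0.0, 0.0]
ft_force: [-0.1, 0.9, -1.8]
finger_gap: 0.232
t 8.725 tcp [ 566.8 -232.9  255.8] tool shift [-0.1 -1.3  0.8] tilt z [ 1.e-04  3.e-04 -1.e+00] y [0.391 0.92  0.   ] f [-0.14  0.93 -1.76] gap 0.232
```

View pics/w10.png

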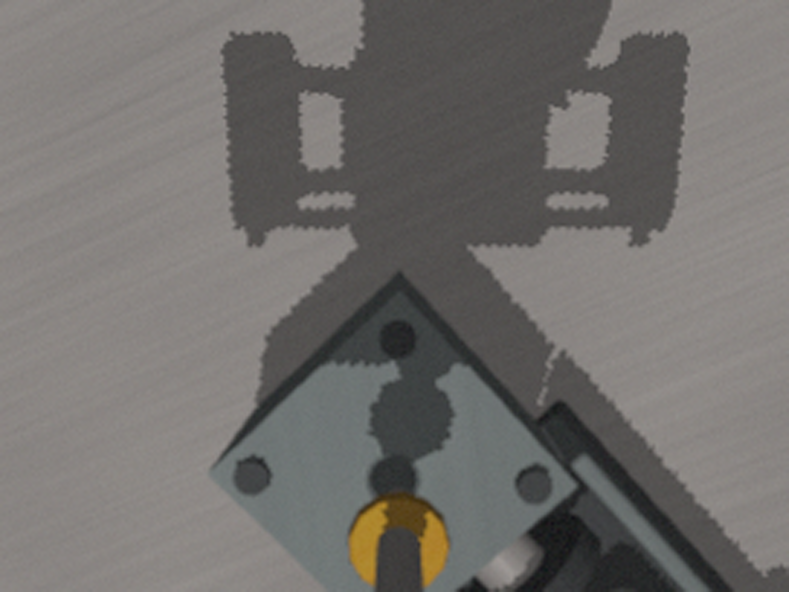

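View pics/s10.png

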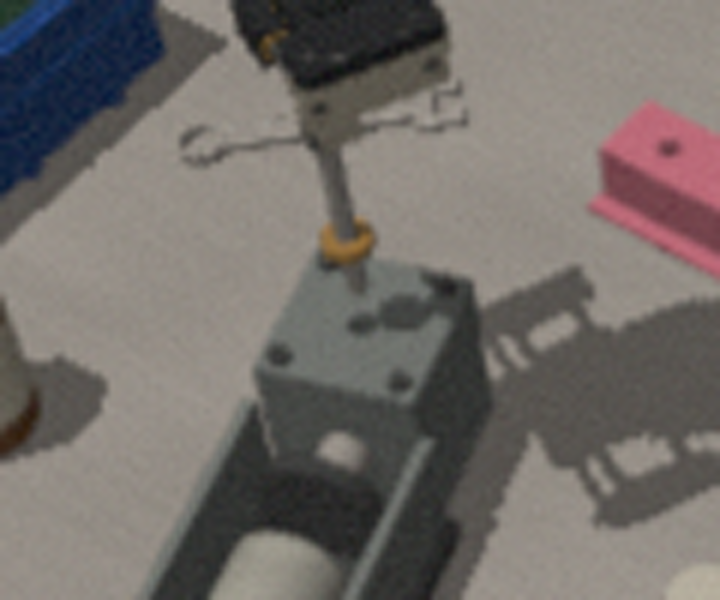

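View pics/d10.png

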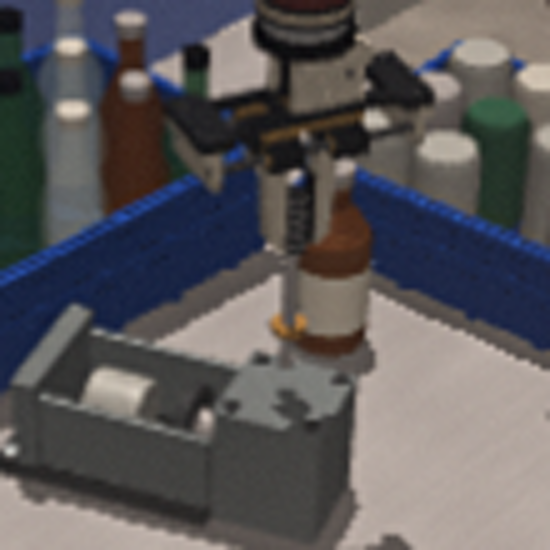

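```bash
python3 - <<'E'
from h import *
s=read_camera("scene");d=read_camera("side");w=read_camera("wrist")
zw=lambda x,y:((x+.5)/2.9-.5+120,(y+.5)/2.9-.5+20)
b=plane(w,zw(393,475),110);print("wrist bore",b.round(1))
for q in [(398,338),(252,475),(535,484)]: print(plane(w,zw(*q),110).round(1))
zs=lambda x,y:((x+.5)/6-.5+120,(y+.5)/6-.5+120)
zd=lambda x,y:((x+.5)/5-.5+220,(y+.5)/5-.5+80)
B=plane(s,zs(363,323),110);print("scene bore",B.round(1),"side",plane(d,zd(289,402),110).round(1))
print("scene px pred tip over bore",(proj(s,B+[0,0,27])-[120,120])*6+2.5)
go([566.4,-234.2,255])
E
```

```text
wrist bore [ 566.7 -235.9  110. ]
[ 524.7 -216.1  110. ]
[ 547.8 -280.2  110. ]
[ 588.8 -192.4  110. ]
scene bore [ 572.7 -236.5  110. ] side [ 561.4 -228.   110. ]
scene px pred tip over bore [355.60297939 289.38208963]
t 9.025 tcp [ 566.6 -234.   255.7] tool shift [ 0.1 -0.3  0.7] tilt z [-1.e-04 -1.e-04 -1.e+00] y [ 0.393  0.92  -0.   ] f [ 0.12  0.06 -1.86] gap 0.232
```

```bash
python3 -m pendant '[1,-0.6,-1.5,10,0,0,0, 1,0,0,9,0,0,0, 1,0,0,0,0,0,0, 1,0,0,0,0,0,0, 1,0,0,0,0,0,0]'
python3 - <<'E'
from h import *
go([566.4,-234.2,255])
w=read_camera("wrist");save(w,"w11.png",(180,100,340,240),5)
s=read_camera("scene");save(s,"s11.png",(150,150,220,200),10)
d=read_camera("side");save(d,"d11.png",(255,135,305,175),12)
E
```

```text
t: 9.65
eef_pos: [566.8, -235.7, 237.0]
tcp_rot: [0.2, 0.98, -0.0, 0.0]
ft_force: [-0.3, 0.3, -1.6]
finger_gap: 0.235
t 9.65 tcp [ 566.8 -235.7  237. ] tool shift [  1.    1.3 -18. ] tilt z [ 7.e-04 -3.e-04 -1.e+00] y [ 0.393  0.92  -0.   ] f [-0.27  0.27 -1.55] gap 0.235
```

View pics/w11.png

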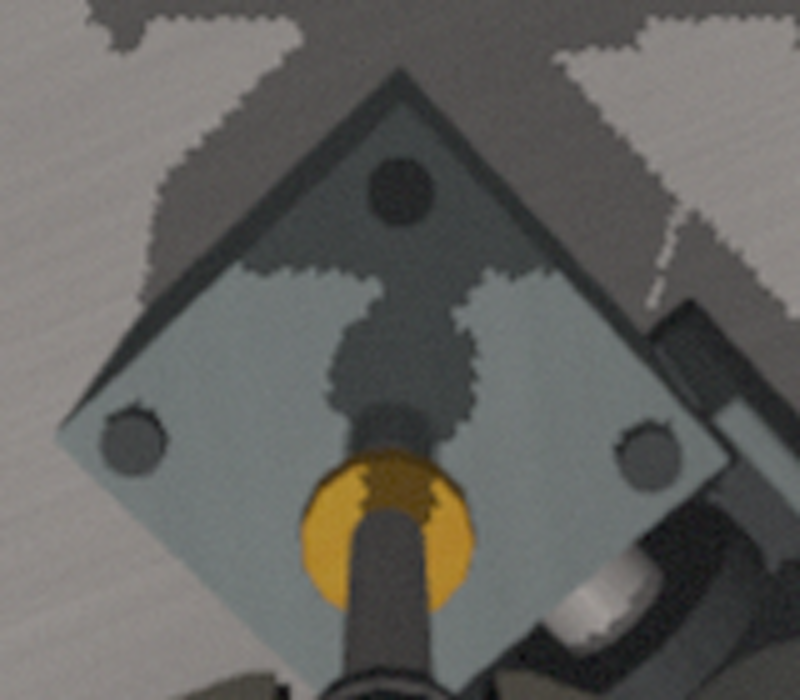

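View pics/s11.png

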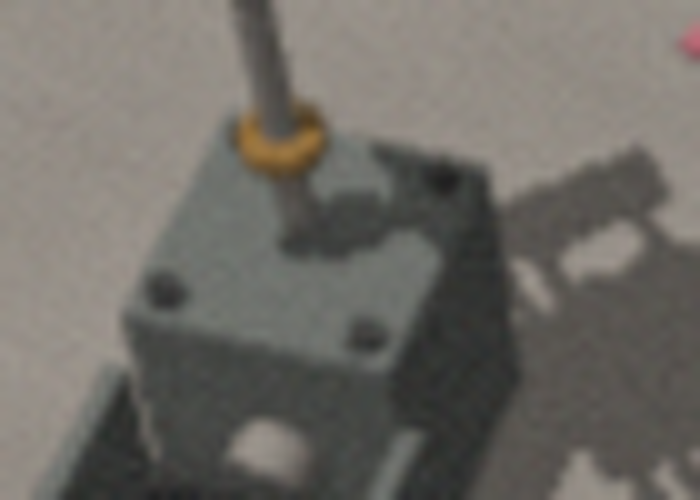

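View pics/d11.png

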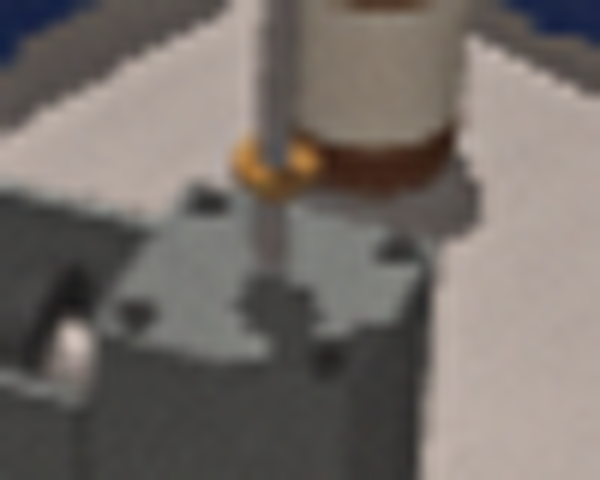

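```bash
python3 -m pendant '[1,0,0.3,5,0,0,0, 1,0,0,5,0,0,0, 1,0,0,3,0,0,0, 1,0,0,3,0,0,0, 1,0,0,0,0,0,0]'
python3 - <<'E'
from h import *
go([566.8,-235.7,193])
E
```

```text
t: 10.42
eef_pos: [566.5, -235.3, 220.3]
tcp_rot: [0.2, 0.98, 0.0, -0.0]
ft_force: [-0.3, 0.5, -1.6]
finger_gap: 0.234
t 10.425 tcp [ 566.5 -235.3  220.3] tool shift [-0.4 -0.3 27.3] tilt z [-7.e-04  2.e-04 -1.e+00] y [ 0.393  0.92  -0.   ] f [-0.3   0.53 -1.58] gap 0.234
```

```bash
for i in 1 2; do python3 -m pendant '[1,0,0,4,0,0,0, 1,0,0,4,0,0,0, 1,0,0,4,0,0,0, 1,0,0,2,0,0,0]'; done
python3 -m pendant '[1,0,0,2,0,0,0, 1,0,0,2,0,0,0,1,0,0,0,0,0,0]'
python3 - <<'E'
from h import *
go([566.8,-235.7,193])
s=read_camera("scene");save(s,"s12.png",(150,140,220,200),10)
E
```

```text
t: 10.92
eef_pos: [566.5, -235.3, 206.2]
tcp_rot: [0.201, 0.98, 0.0, -0.0]
ft_force: [0.2, 0.4, -1.5]
finger_gap: 0.232
t: 11.42
eef_pos: [566.7, -235.4, 192.6]
tcp_rot: [0.2, 0.98, -0.0, -0.0]
ft_force: [0.0, -0.5, 0.6]
finger_gap: 0.232
t: 11.8
eef_pos: [566.6, -235.4, 188.5]
tcp_rot: [0.201, 0.98, -0.0, -0.0]
ft_force: [-0.8, -0.5, -1.4]
finger_gap: 0.234
t 11.8 tcp [ 566.6 -235.4  188.5] tool shift [-0.3 -0.2 -4.5] tilt z [-2.e-04  0.e+00 -1.e+00] y [ 0.393  0.92  -0.   ] f [-0.82 -0.45 -1.44] gap 0.234
```

View pics/s12.png

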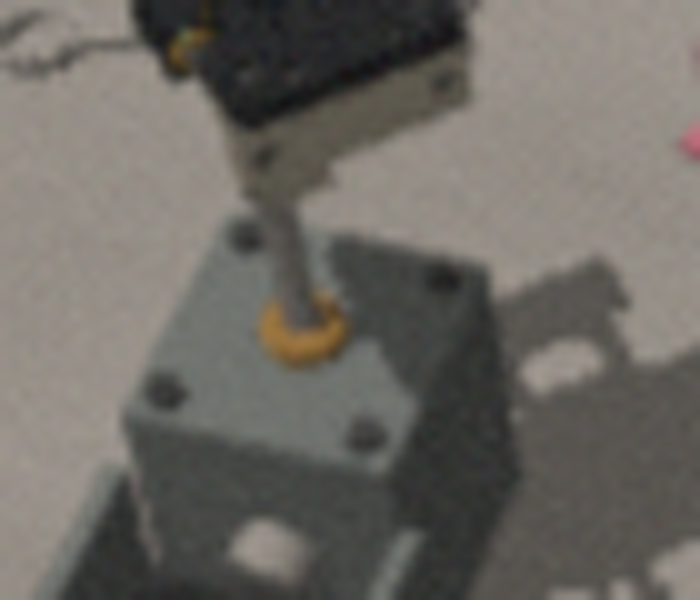

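```bash
python3 -m pendant '[1,0,0,1.3,0,0,0, 1,0,0,1.3,0,0,0, 1,0,0,1.4,0,0,0]'
```

```text
t: 12.22
eef_pos: [566.7, -235.3, 184.6]
tcp_rot: [0.201, 0.98, 0.0, -0.0]
ft_force: [-1.3, 1.1, -0.4]
finger_gap: 0.231
```

```bash
python3 -m pendant '[1,0,0,1.3,0,0,0, 1,0,0,1.3,0,0,0, 1,0,0,1.4,0,0,0]'
```

```text
t: 12.6
eef_pos: [566.7, -235.4, 180.6]
tcp_rot: [0.201, 0.98, -0.0, -0.0]
ft_force: [-0.1, -0.1, 0.2]
finger_gap: 0.231
```

```bash
python3 -m pendant '[1,0,0,1.3,0,0,0, 1,0,0,1.3,0,0,0, 1,0,0,1.4,0,0,0]'
```

```text
t: 12.98
eef_pos: [566.7, -235.4, 176.6]
tcp_rot: [0.201, 0.98, -0.0, -0.0]
ft_force: [-0.9, -0.1, 0.2]
finger_gap: 0.231
```

```bash
python3 -m pendant '[1,0,0,1.3,0,0,0, 1,0,0,1.3,0,0,0, 1,0,0,1.4,0,0,0]'
```

```text
t: 13.35
eef_pos: [566.7, -235.4, 172.5]
tcp_rot: [0.201, 0.98, -0.0, -0.0]
ft_force: [-0.3, 0.1, 0.5]
finger_gap: 0.232
```

```bash
python3 -m pendant '[1,0,0,1.3,0,0,0, 1,0,0,1.3,0,0,0, 1,0,0,1.4,0,0,0]'
```

```text
t: 13.72
eef_pos: [566.7, -235.4, 168.6]
tcp_rot: [0.2, 0.98, -0.0, -0.0]
ft_force: [0.0, 1.0, -0.1]
finger_gap: 0.23
```

Depth is now about 60 mm; continuing.

```bash
python3 -m pendant '[1,0,0,1,0,0,0, 1,0,0,1,0,0,0, 1,0,0,1,0,0,0]'
```

```text
t: 14.1
eef_pos: [566.7, -235.3, 165.6]
tcp_rot: [0.201, 0.98, 0.0, -0.0]
ft_force: [-0.9, 0.9, -0.4]
finger_gap: 0.234
```

```bash
python3 -m pendant '[1,0,0,1,0,0,0, 1,0,0,1,0,0,0, 1,0,0,1,0,0,0]'
```

```text
t: 14.48
eef_pos: [566.7, -235.4, 162.6]
tcp_rot: [0.2, 0.98, -0.0, -0.0]
ft_force: [-1.0, 0.5, 0.3]
finger_gap: 0.236
```

```bash
python3 -m pendant '[1,0,0,1,0,0,0, 1,0,0,1,0,0,0, 1,0,0,1,0,0,0]'
```

```text
t: 14.85
eef_pos: [566.7, -235.4, 159.6]
tcp_rot: [0.201, 0.98, -0.0, -0.0]
ft_force: [-0.7, 1.4, -0.0]
finger_gap: 0.234
```

```bash
python3 -m pendant '[1,0,0,1.3,0,0,0, 1,0,0,1.3,0,0,0, 1,0,0,1.4,0,0,0]'
```

```text
t: 15.22
eef_pos: [566.7, -235.4, 155.5]
tcp_rot: [0.201, 0.98, -0.0, -0.0]
ft_force: [-0.8, 0.4, 0.9]
finger_gap: 0.233
```

```bash
python3 -m pendant '[1,0,0,1,0,0,0, 1,0,0,1,0,0,0, 1,0,0,1,0,0,0]'
```

```text
t: 15.6
eef_pos: [566.7, -235.4, 152.6]
tcp_rot: [0.2, 0.98, -0.0, -0.0]
ft_force: [-1.3, 0.2, 0.7]
finger_gap: 0.228
```

```bash
python3 -m pendant '[1,0,0,1.3,0,0,0, 1,0,0,1.3,0,0,0, 1,0,0,1.4,0,0,0]'
```

```text
t: 15.98
eef_pos: [566.7, -235.4, 148.6]
tcp_rot: [0.2, 0.98, -0.0, -0.0]
ft_force: [-0.9, 0.8, 1.9]
finger_gap: 0.231
```

```bash
python3 -m pendant '[1,0,0,1,0,0,0, 1,0,0,1,0,0,0]'
```

```text
t: 16.23
eef_pos: [566.8, -235.5, 147.2]
tcp_rot: [0.201, 0.98, -0.0, 0.0]
ft_force: [-2.0, 1.1, 5.2]
finger_gap: 0.228
```

```bash
python3 -m pendant '[1,0,0,0.6,0,0,0, 1,0,0,0,0,0,0, 1,0,0,0,0,0,0]'; python3 -m pendant '[1,0,0,0,0,0,0, 1,0,0,0,0,0,0]';python3 -m pendant '[1,0,0,0,0,0,0, 1,0,0,0,0,0,0]'
python3 - <<'E'
from h import *
go([566.8,-235.7,255])
w=read_camera("wrist");save(w,"w13.png",(180,100,340,240),5)
s=read_camera("scene");save(s,"s13.png",(150,140,220,200),10)
E
```

```text
t: 16.6
eef_pos: [566.9, -235.5, 146.8]
tcp_rot: [0.201, 0.98, -0.0, 0.0]
ft_force: [-1.1, 1.7, 5.1]
finger_gap: 0.227
t: 16.85
eef_pos: [566.9, -235.5, 146.8]
tcp_rot: [0.201, 0.98, -0.0, 0.0]
ft_force: [-1.8, 1.1, 4.3]
finger_gap: 0.23
t: 17.1
eef_pos: [566.9, -235.5, 146.8]
tcp_rot: [0.201, 0.98, -0.0, 0.0]
ft_force: [-2.4, 2.0, 5.6]
finger_gap: 0.232
t 17.1 tcp [ 566.9 -235.5  146.8] tool shift [  -0.    -0.2 -108.2] tilt z [ 8.e-04 -3.e-04 -1.e+00] y [0.393 0.92  0.   ] f [-2.4   2.04  5.61] gap 0.232
```

View pics/w13.png

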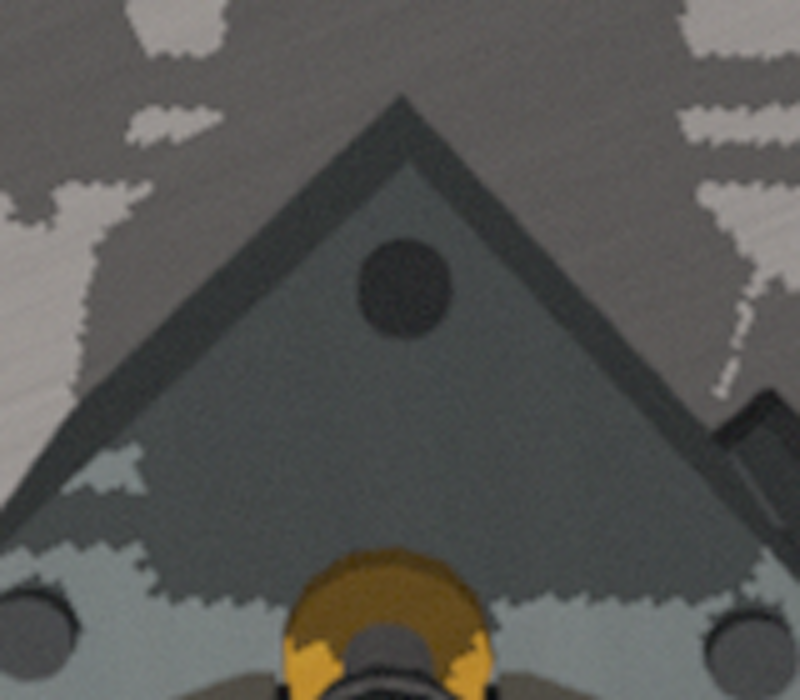

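View pics/s13.png

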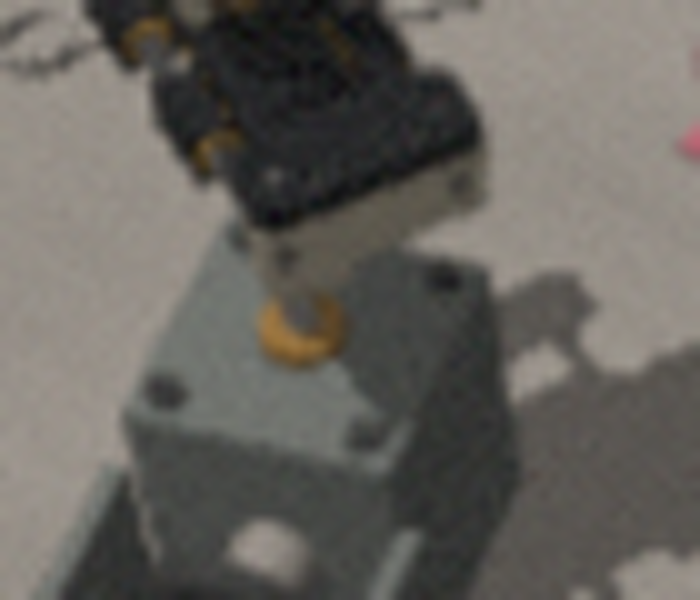

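```bash
python3 -m pendant '[1,0,0,-5,0,0,0, 1,0,0,-11,0,0,0, 1,0,0,-15,0,0,0, 1,0,0,-18,0,0,0, 1,0,0,-18,0,0,0, 1,0,0,-18,0,0,0, 1,0,0,-18,0,0,0, 1,0,0,-8,0,0,0, 1,0,0,0,0,0,0, 1,0,0,0,0,0,0]'
python3 - <<'E'
from h import *
go([490.6,271.75,257])
s=read_camera("scene");save(s,"s14.png",(140,110,220,190),7)
d=read_camera("side");save(d,"d14.png",(245,105,305,175),8)
E
```

```text
t: 18.45
eef_pos: [566.3, -235.2, 256.3]
tcp_rot: [0.2, 0.98, 0.0, -0.001]
ft_force: [1.0, 0.2, -1.7]
finger_gap: 0.231
t 18.45 tcp [ 566.3 -235.2  256.3] tool shift [ 2.687e+02  4.364e+02 -3.000e-01] tilt z [-1.5e-03  5.0e-04 -1.0e+00] y [ 0.393  0.92  -0.   ] f [ 1.03  0.22 -1.66] gap 0.231
```

View pics/s14.png

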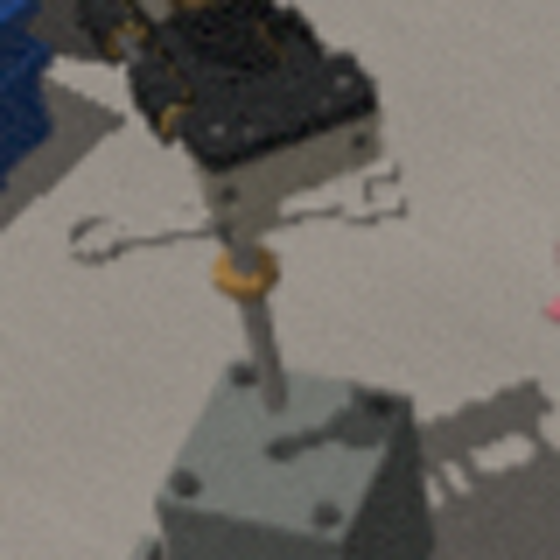

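View pics/d14.png

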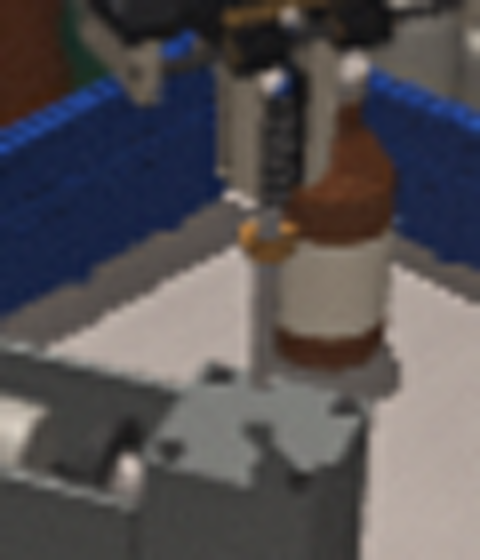

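```bash
python3 - <<'E'
from h import *
s=read_camera("scene");d=read_camera("side")
zs=lambda x,y:((x+.5)/7-.5+140,(y+.5)/7-.5+110)
zd=lambda x,y:((x+.5)/8-.5+245,(y+.5)/8-.5+105)
t=two(ray(s,zs(278,405)),ray(d,zd(261,383)));r=two(ray(s,zs(246,275)),ray(d,zd(268,238)));print(t,r,(r-t)[2]-4)
E
python3 -m pendant '[1,6.7,10.9,0,0,0,0, 1,15.7,25.5,0,0,0,0, 1,22.4,36.4,0,0,0,0, 1,22.4,36.4,0,0,0,0, 1,22.4,36.4,0,0,0,0, 1,22.4,36.4,0,0,0,0, 1,22.4,36.4,0,0,0,0, 1,22.4,36.4,0,0,0,0, 1,22.4,36.4,0,0,0,0]'
python3 -m pendant '[1,22.4,36.4,0,0,0,0, 1,22.4,36.4,0,0,0,0, 1,22.4,36.4,0,0,0,0, 1,15.7,25.5,0,0,0,0, 1,6.7,10.9,0,0,0,0, 1,0,0,0,0,0,0, 1,0,0,0,0,0,0, 1,0,0,0,0,0,0, 1,0,0,0,0,0,0]'
python3 - <<'E'
from h import *
go([490.6,271.75,237])
E
```

```text
[ 571.03547334 -236.20392622  137.77671601] [ 572.18145861 -237.38765789  222.40151347] 80.62479746024371
t: 19.77
eef_pos: [515.4, 105.1, 257.2]
tcp_rot: [0.2, 0.98, 0.0, -0.0]
ft_force: [0.6, -0.8, -1.6]
finger_gap: 0.234
t: 20.9
eef_pos: [491.5, 270.9, 257.1]
tcp_rot: [0.201, 0.98, -0.0, 0.0]
ft_force: [-0.2, -0.0, -1.5]
finger_gap: 0.23
t 20.9 tcp [491.5 270.9 257.1] tool shift [ 1.2  0.4 20.1] tilt z [ 2.e-04 -3.e-04 -1.e+00] y [ 0.394  0.919 -0.   ] f [-0.25 -0.02 -1.51] gap 0.23
```

```bash
python3 -m pendant '[1,1.0,0.3,12,0,0,0, 1,0,0,20,0,0,0, 1,0,0,22,0,0,0, 1,0,0,18,0,0,0, 1,0,0,8,0,0,0, 1,0,0,0,0,0,0, 1,0,0,0,0,0,0, 1,0,0,0,0,0,0]'
python3 - <<'E'
from h import *
go([490.6,271.75,178])
w=read_camera("wrist");save(w,"w15.png",(180,60,340,220),4.5)
s=read_camera("scene");save(s,"s15.png",(280,190,360,270),7)
d=read_camera("side");save(d,"d15.png",(160,190,240,260),7)
E
```

```text
t: 21.9
eef_pos: [490.8, 272.8, 177.8]
tcp_rot: [0.201, 0.98, 0.001, 0.001]
ft_force: [-0.0, 0.6, -1.6]
finger_gap: 0.233
t 21.9 tcp [490.8 272.8 177.8] tool shift [-0.3 -1.1 -0.2] tilt z [ 1.4e-03  8.0e-04 -1.0e+00] y [0.393 0.92  0.001] f [-0.03  0.58 -1.57] gap 0.233
```

View pics/w15.png

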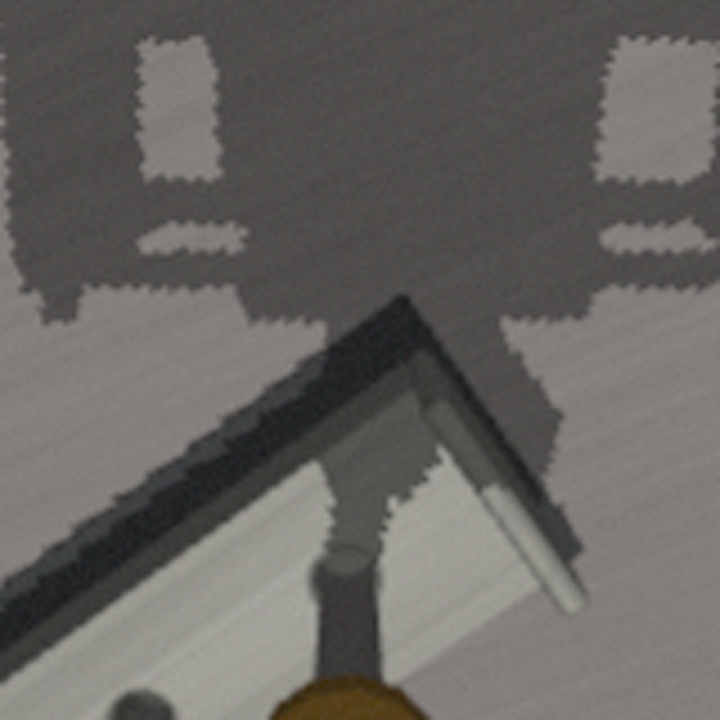

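View pics/s15.png

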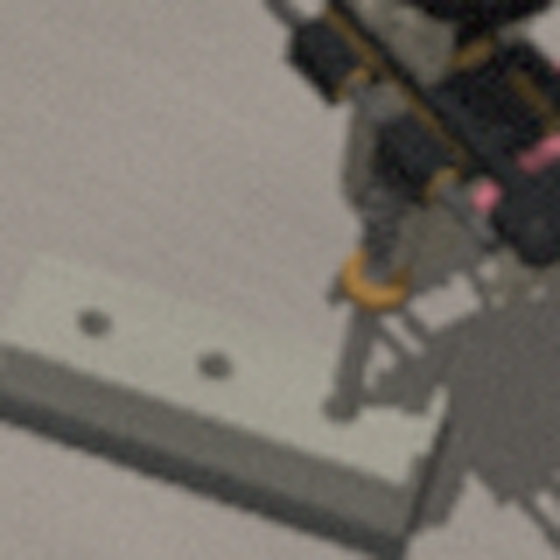

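View pics/d15.png

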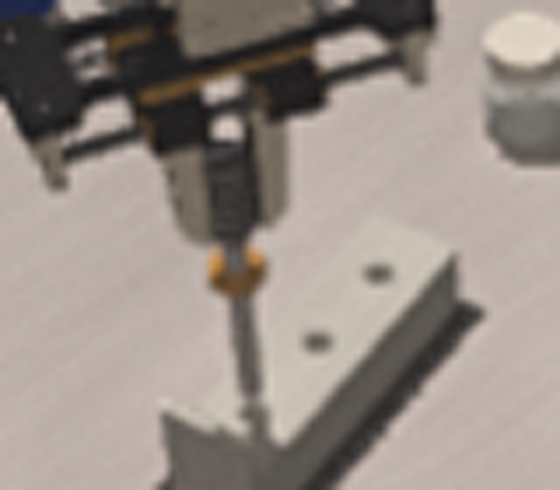

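```bash
python3 -m pendant '[1,-0.2,-0.5,6,0,0,0, 1,0,0,5,0,0,0, 1,0,0,0,0,0,0, 1,0,0,0,0,0,0]'
python3 -m pendant '[1,0,0,2,0,0,0, 1,0,0,1.5,0,0,0, 1,0,0,0,0,0,0]'
python3 - <<'E'
from h import *
go([490.6,271.75,163])
w=read_camera("wrist");save(w,"w16.png",(200,100,320,220),6)
s=read_camera("scene");save(s,"s16.png",(290,200,350,270),8)
E
```

```text
t: 22.55
eef_pos: [490.3, 272.1, 165.9]
tcp_rot: [0.201, 0.98, -0.0, -0.0]
ft_force: [1.2, 0.1, -1.8]
finger_gap: 0.233
t: 22.92
eef_pos: [490.2, 272.0, 162.4]
tcp_rot: [0.201, 0.98, -0.0, -0.0]
ft_force: [-0.8, 0.0, -2.6]
finger_gap: 0.234
t 22.925 tcp [490.2 272.  162.4] tool shift [-0.4 -0.  -0.6] tilt z [-3.e-04 -2.e-04 -1.e+00] y [ 0.393  0.92  -0.   ] f [-0.8   0.02 -2.58] gap 0.234
```

View pics/w16.png

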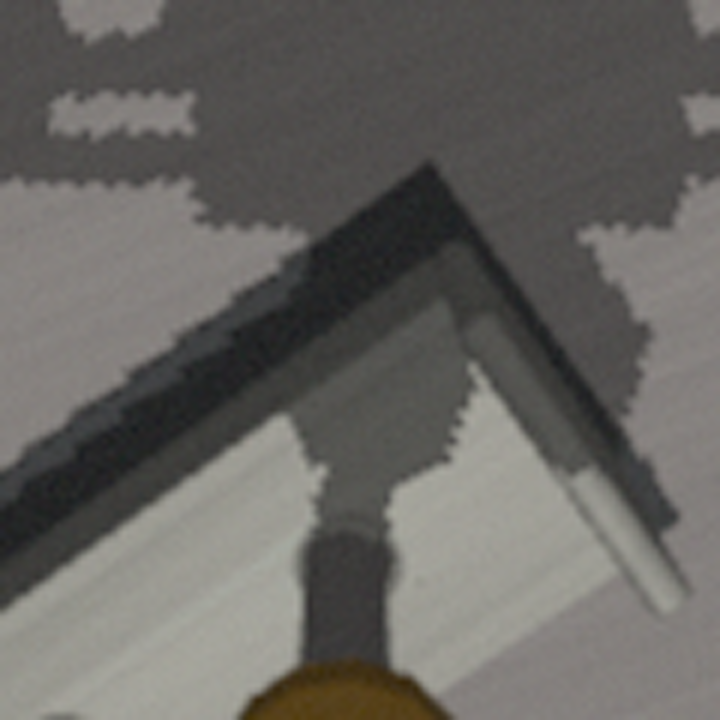

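View pics/s16.png

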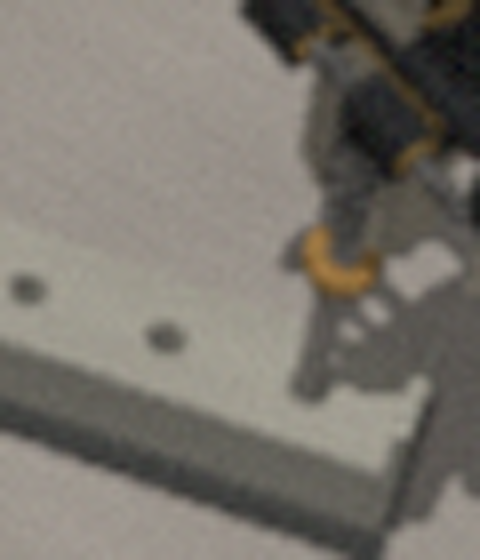

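```bash
python3 -m pendant '[1,0,0,1.5,0,0,0, 1,0,0,1.5,0,0,0, 1,0,0,0,0,0,0]'
python3 - <<'E'
from h import *
go([490.6,271.75,135.6])
E
```

```text
t: 23.4
eef_pos: [490.2, 272.0, 159.4]
tcp_rot: [0.2, 0.98, -0.0, -0.0]
ft_force: [-0.3, 0.8, -1.7]
finger_gap: 0.232
t 23.4 tcp [490.2 272.  159.4] tool shift [-0.5 -0.  23.8] tilt z [-4.e-04 -2.e-04 -1.e+00] y [ 0.393  0.92  -0.   ] f [-0.33  0.84 -1.65] gap 0.232
```

Tip is 4 mm inside with no contact force; continuing down.

```bash
python3 -m pendant '[1,0,0,1.5,0,0,0, 1,0,0,1.5,0,0,0, 1,0,0,1.5,0,0,0, 1,0,0,1.5,0,0,0]'
```

```text
t: 23.9
eef_pos: [490.3, 272.0, 153.4]
tcp_rot: [0.2, 0.98, -0.0, -0.0]
ft_force: [0.3, -0.2, -2.2]
finger_gap: 0.232
```

```bash
python3 -m pendant '[1,0,0,1.5,0,0,0, 1,0,0,1.5,0,0,0, 1,0,0,1.5,0,0,0, 1,0,0,0,0,0,0]'
```

```text
t: 24.4
eef_pos: [490.3, 272.0, 148.9]
tcp_rot: [0.201, 0.98, -0.0, -0.0]
ft_force: [-0.8, -0.7, -2.7]
finger_gap: 0.231
```

```bash
python3 -m pendant '[1,0,0,2,0,0,0, 1,0,0,2,0,0,0, 1,0,0,2,0,0,0, 1,0,0,2,0,0,0, 1,0,0,1,0,0,0, 1,0,0,0,0,0,0]'
```

```text
t: 25.15
eef_pos: [490.3, 272.0, 139.9]
tcp_rot: [0.201, 0.98, -0.0, -0.0]
ft_force: [0.5, -0.2, -2.1]
finger_gap: 0.23
```

```bash
python3 -m pendant '[1,0,0,1,0,0,0, 1,0,0,1,0,0,0, 1,0,0,1,0,0,0]'
```

```text
t: 25.52
eef_pos: [490.3, 272.0, 137.0]
tcp_rot: [0.201, 0.98, -0.0, 0.0]
ft_force: [0.6, 0.2, -0.8]
finger_gap: 0.231
```

```bash
python3 -m pendant '[1,0,0,0.5,0,0,0, 1,0,0,0,0,0,0]'
```

```text
t: 25.78
eef_pos: [490.3, 272.0, 136.5]
tcp_rot: [0.2, 0.98, -0.0, -0.0]
ft_force: [-0.6, -0.9, -1.6]
finger_gap: 0.232
```

```bash
python3 -m pendant '[1,0,0,0.6,0,0,0, 1,0,0,0,0,0,0]'
```

```text
t: 26.02
eef_pos: [490.3, 272.0, 135.9]
tcp_rot: [0.2, 0.98, -0.0, -0.0]
ft_force: [0.5, 0.2, -1.8]
finger_gap: 0.232
```

```bash
python3 -m pendant '[1,0,0,0.5,0,0,0, 1,0,0,0,0,0,0]'
```

```text
t: 26.28
eef_pos: [490.4, 272.0, 135.6]
tcp_rot: [0.201, 0.98, 0.0, 0.0]
ft_force: [-0.7, -0.5, -0.6]
finger_gap: 0.231
```

```bash
python3 -m pendant '[0.6,0,0,0,0,0,0, 0.5,0,0,0,0,0,0, 0.4,0,0,0,0,0,0, 0.4,0,0,0,0,0,0, 0.4,0,0,0,0,0,0]'
python3 - <<'E'
from h import *
go([490.6,271.75,220])
w=read_camera("wrist");save(w,"w17.png",(160,100,360,250),4)
E
```

```text
t: 26.9
eef_pos: [490.3, 272.0, 135.4]
tcp_rot: [0.201, 0.98, -0.0, -0.0]
ft_force: [0.3, 0.2, -0.3]
finger_gap: 0.6
t 26.9 tcp [490.3 272.  135.4] tool shift [ -0.4  -0.1 -84.6] tilt z [-0. -0. -1.] y [ 0.393  0.92  -0.   ] f [ 0.28  0.24 -0.28] gap 0.6
```

View pics/w17.png

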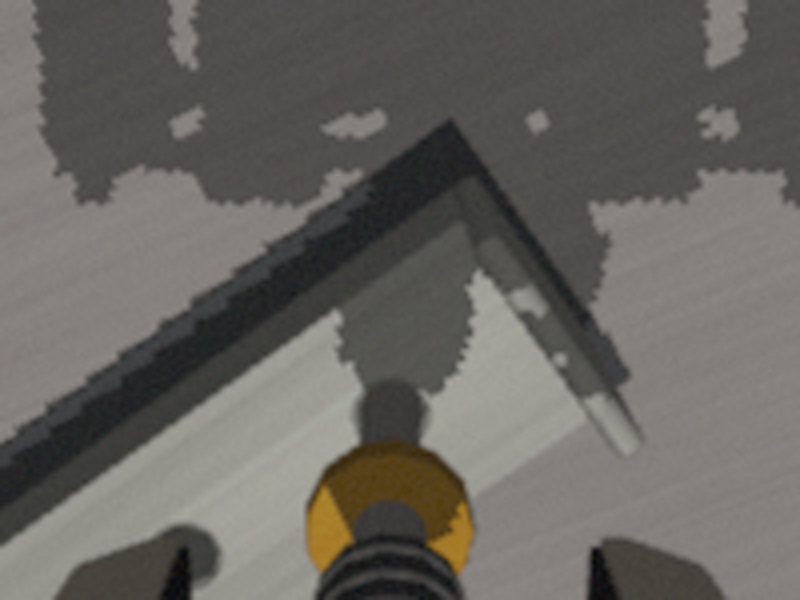

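The rod stands in the tab socket and the fingers are clear of it, so I'm retreating straight up.

```bash
python3 -m pendant '[0.4,0,0,-8,0,0,0, 0.4,0,0,-15,0,0,0, 0.4,0,0,-25,0,0,0, 0.4,0,0,-30,0,0,0, 0.4,0,0,-30,0,0,0, 0.4,0,0,-12,0,0,0, 0.4,0,0,0,0,0,0, 0.4,0,0,0,0,0,0]'
python3 - <<'E'
from h import *
go([490.6,271.75,220])
w=read_camera("wrist");save(w,"w18.png",(150,80,350,240),4)
s=read_camera("scene");save(s,"s18.png",None,1.5)
d=read_camera("side");save(d,"d18.png",(150,160,270,280),5)
E
```

```text
t: 27.95
eef_pos: [489.6, 271.6, 254.3]
tcp_rot: [0.2, 0.98, -0.001, -0.001]
ft_force: [-0.3, -0.9, -1.1]
finger_gap: 0.6
t 27.95 tcp [489.6 271.6 254.3] tool shift [-0.9  0.6 34.3] tilt z [-0.0021 -0.0013 -1.    ] y [ 0.393  0.92  -0.002] f [-0.34 -0.85 -1.1 ] gap 0.6
```

View pics/w18.png

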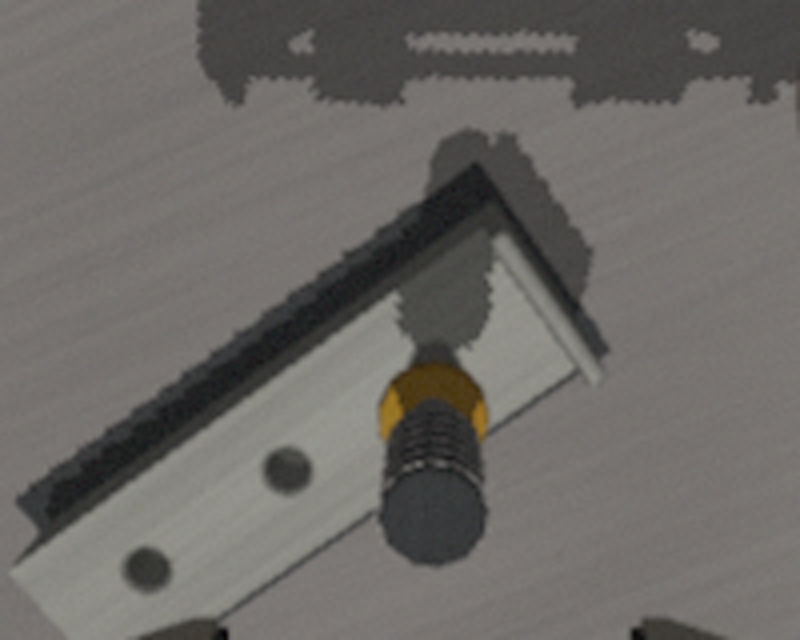

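View pics/s18.png

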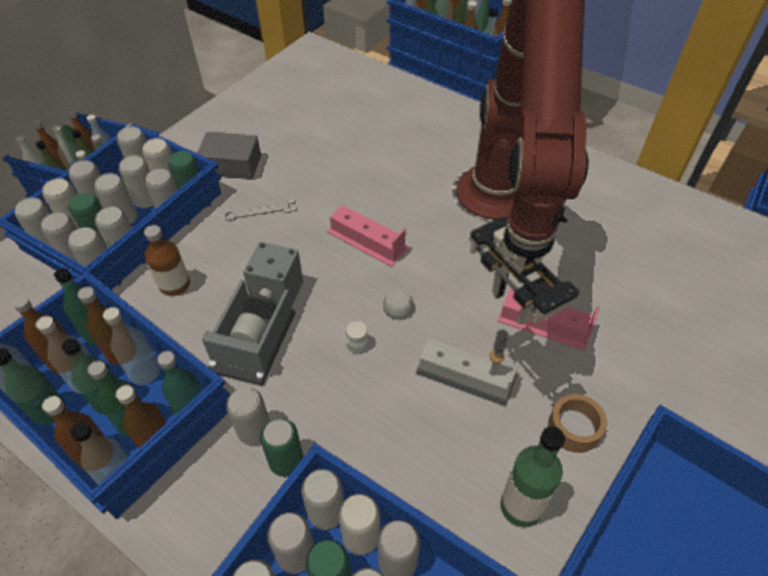

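View pics/d18.png

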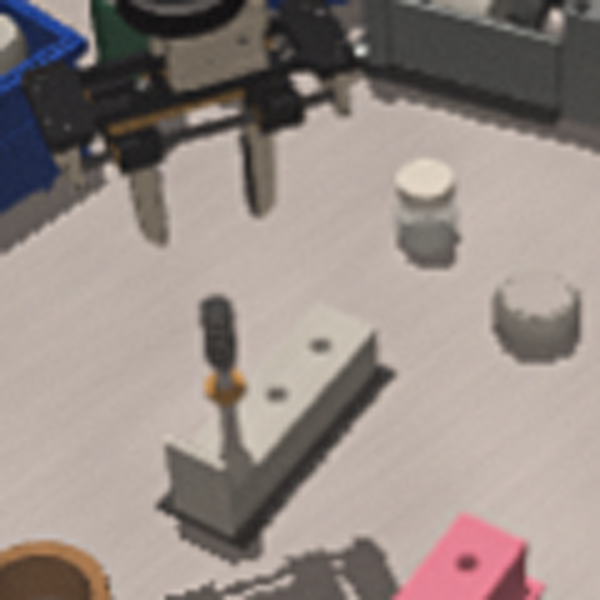

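The rod stands upright in the tab socket (side crop, around (220,340)) with its ring still pushed up near (225,387). The gripper is well clear and everything else looks untouched.

```bash
python3 -c "
from plant import hand_in; print(hand_in())"
```

```text
the job is handed in; nothing more can be done
None
```

The press is worn, so I stood the rod in the rack socket next to the upright tab, let go of it, and handed the job in at about 28 s.

- **Dip:** I lowered the rod until it pressed on the shoe with about 5 N and held it there for about 0.8 s. It went in about 82 mm by arm position. The ring read about 81 mm by triangulating it in two camera views. Both are well over 65 mm.
- **Last checks:** The final pictures show the rod upright at full depth in the tab socket, with the ring still pushed up. The gripper was open and clear above it, and the fingertips never came within about 25 mm of the ring. The other things on the counter look unmoved, judged by eye only.
- **What disagreed:** The cameras differed by up to about 7 mm on absolute positions. I relied on the offset between rack and press, which the scene and side views gave the same. I then corrected it by about 1.5 mm over the hole. During the dip the side forces stayed under about 2.5 N.

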